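# Long spatula out of a half-opening drawer

## Robot

A 6-joint arm with a two-finger parallel gripper is mounted at the origin on the work surface. World frame = base frame: x ahead of the robot, y to its left, z up, the work surface at z = 0. Lengths are in mm, angles in rad, forces in N, time in s.
With the tool pointing down it reaches from about 300 to 825 mm from the base axis. Payload 5.4 kg.
Tool frame: the origin (TCP) lies at the very end of the fingers, on their centre line; the grasp point (between the pads) lies 19 mm behind it; z points along the fingers, y is the line along which they close (so a half turn about z gives the same grasp; the last joint's range is limited). The gripper opens to 92 mm and grips with 3 to 60 N. Pads are 20 mm wide; open, the fingers measure 128 mm over their backs; the gripper's body (75 mm by 189 mm) begins 69 mm behind the grasp point.
Start: joints at [0.921, 0.158, 1.597, -0, 1.386, -0.21], TCP at [244.818, 520.26, 214.601] pointing down, gripper open.
Joint ranges: [-2.91, 2.91], [-0.94, 2.29], [0.18, 2.7], [-1.29, 4.43], [0.17, 2.64], [-3, 3]. Speed limits (rad/s): [2.57, 2.57, 3.14, 3.14, 3.14, 3.14].

## Interface

Orientations are given as a unit quaternion [x, y, z, w].
In Python, from station import sensors, read_camera, camera_params, hand_in gives the robot as it stands.
- The arm moves only by the tool send_rows, never from a script. Its argument "targets" is a list that holds one entry, the list of rows, each a list of 7 numbers: the closure, from 0 (fully open) to 1 (shut), then the shift along the tool's x, y, z in mm, then the turn, a rotation vector about the tool's x, y, z in degrees. A call has exactly 5 rows; each row is the pose to reach, as a shift and turn from the pose commanded when the call began, along the tool's axes at that moment; what a row does not reach only later rows make up. A row lasts 1/8 s, in which the tool goes at most 62.5 mm and 10.7 degrees, less where a joint would pass 70% of its speed; a pose out of reach is approached as far as the arm can. A call with a gripper value outside its range is refused whole. The fingers move at their own pace and stop on an object; "squeeze" is the grip in N (left out, the last holds). Time passes only in rows, so rows that repeat a pose let the fingers close, or fill a call up. It gives the time, the measured TCP pose, the force, the opening and the grip force at its end, in the units of the state.
- sensors.get_obs(): the state, without advancing time (a new reading comes with each control period).
- read_camera(name): name is "side" or "top" or "wrist"; returns the picture (384x512x3 uint8, blue, green, red); there is no depth.
- camera_params(name): a dict with "intrinsics" (3x3 intrinsics, pixels), "position" and "attitude" of the camera in the world. Camera axes: x right, y up, looking along -z (the intrinsics and any distortion apply to the point x, -y, -z); pixel columns grow to the right and rows downward; lengths in mm; the calibration is good to about 2 mm. The wrist camera is an equidistant fisheye: a pixel r from the principal point sees the ray r / f radians off the axis. A picture is of the moment at which its call begins: read the wrist's pose just before it. camera_params takes no time and is no camera call; for the wrist camera it gives the pose at the moment of the call.
- hand_in(): hands the job in; it is judged then, once.
The state is a dict: "clock": time; "joint_pos": joint angles; "joint_vel": joint speeds; "joint_torque": joint torques, N m; "tool_pos": TCP position; "eef_rot": TCP orientation; "wrist_force": force on the tool from outside, world axes, zero at the start; "moment": the same for the moment, N m; "opening": finger opening in mm; "grip_force": force on a finger pad.
Only numpy, scipy, OpenCV 4.12 (cv2) and the standard library are available. Lean on these libraries where they do the work, as an engineer would, in place of code of your own. Each camera call takes 0.05 s, during which the arm holds its last target. There are 200 camera calls.

## Task

Pull the drawer of the low steel unit open as far as its runners let it come, then get the long wooden spatula out: it is longer than the opening, so take it by the handle, tip the handle end up and draw it out on the slant, blade last, without jamming or prying it against the unit. Finish holding it motionless in the gripper, level again, up in the air a good hand's breadth (10 cm) above the top of the unit and touching nothing else; do not put it down. Leave the pliers in the drawer and everything else where it stands.

Things in the scene. Friction and masses are not known exactly. Their poses are not given: they have to be found in the camera images.
- unit: Low stainless drawer unit standing on the trolley, fixed: 335 mm deep (x), 316 mm wide (y), 92 mm high. Origin: bottom middle of its front (drawer) face; +x points into the unit, away from the drawer; z up. Top sheet 8 mm thick (underside at z = 84 mm), its front edge at x = 0. A 5 mm cork mat lies fixed on the back half of the top. The drawer slides out along -x.
- drawer (a joint): Opening of the drawer in m: 0 shut, 0.160 at its stop; starts a few cm ajar, friction about 2 N, stays where left. Unit frame, opening q: front panel 12 mm thick, its inner face at x = -q, its top at z = 88 mm; drawer floor at z = 16 mm; inside length 310 mm, so at the stop 160 mm lie open to above, 150 mm stay under the unit's top.
- drawer_pull (a point): Centre of the drawer's bar handle: round bar 10 mm thick, 140 mm long along the unit's y, 56 mm above the work surface, its axis 42 mm in front of the drawer front (37 mm gap behind the bar; two 8 mm stays 60 mm either side of the centre). Moves with the drawer.
- drawer_divider (a point): Front end of the top edge of the drawer's divider, 5 mm behind the front panel's inner face: 5 mm thick, lengthwise, 46 mm above the work surface, at y = -57.5 mm of the unit. It parts a wide compartment (unit y -55 to 145 mm, the spatula) from a narrow one (-145 to -60 mm, the pliers). Outer walls reach z = 56 mm. Moves with the drawer.
- spatula: Wooden spatula, 270 mm, about 75 g, flat on the drawer floor in the wide compartment, handle towards the drawer front, blade under the unit's top. Origin: on the underside of the handle, 100 mm from its end; +x from handle to blade, z up. Handle 20 mm wide, 16 mm thick, x = -100 to +75 mm; neck 30 wide, 11 thick, to +100 mm; blade 56 wide, 7 thick, to +170 mm.
- spatula_butt (a point): Handle end of the spatula, at x = -100 mm, 8 mm above its underside.
- pliers: Dark steel jin pliers, 190 mm long, 12 mm thick, lying in the drawer's narrow compartment. Origin: middle of the underside. To stay in the drawer.
- drip_tray: Black plastic drip tray, 110 x 200 x 22 mm, on the trolley. Bystander; origin centre of underside.
- pot: Shallow grey oblong pot 177 x 127 x 48 mm, on the turntable. Bystander; origin centre of underside.
- wire_spool: Spool of copper wire, 70 mm across, 40 mm high. Bystander; origin centre of underside.
- brush: Hand brush 200 mm long lying on the trolley. Bystander; origin on its underside.
- mister: White bottle 72 mm across, 170 mm high. Bystander; origin centre of underside.

How it is judged:
By the outcome, as a careful person would: the job done as asked, in the order asked, and still so for the second after the job is handed in, while the arm keeps its last pose, push and grip.
It also fails if it takes over 54 s, if anything falls off the work surface, if the arm or the gripper's body presses on something with over 40 N, if the wrist force passes 120 N, or if a joint passes its speed limit or range.

## Working session

There is one attempt and no reset: what is moved stays moved. The work goes in short steps, Python scripts to look and compute and a tool call to move; the robot and the scene stay as the last step left them, time stands still between calls to the robot, and variables do not carry over. Pictures are saved under pics/ and viewed, at most 10 in all, crops included, and the job is handed in when it is done.

Besides the shell and the picture viewer there is one more tool, called after "Call:" as name([rows], argument=value, ...), one row to a line, values as JSON. send_rows: Moves the arm, as the interface text tells. Its arguments: {"type":"object","properties":{"targets":{"type":"array","items":{"type":"array","items":{"type":"array","items":{"type":"number"}}}},"squeeze":{"type":"number"}},"required":["targets"]}

```bash
mkdir -p pics; ls; python3 - <<'E'
from station import sensors, read_camera, camera_params
import cv2, numpy as np
o=sensors.get_obs(); print(o)
for n in ["side","top","wrist"]:
    p=camera_params(n); print(n,p)
    cv2.imwrite(f"pics/{n}0.png",read_camera(n))
a=cv2.imread("pics/top0.png");b=cv2.imread("pics/side0.png")
E
```

```text
pics
{'clock': 0.0, 'joint_pos': array([ 9.20915508e-01,  1.59076338e-01,  1.59818572e+00,  1.41657257e-05,
        1.38619705e+00, -2.10110921e-01]), 'joint_vel': array([ 1.70313526e-04,  2.96716688e-04, -3.51643255e-04,  4.31815387e-05,
        2.97893156e-04,  9.88314025e-04]), 'joint_torque': array([ 8.88676823e-04, -3.85564184e+01, -3.22118318e+01,  7.02862395e-02,
        3.75130365e-02, -1.34649026e-04]), 'tool_pos': array([244.43922   , 519.78288441, 213.62688582]), 'eef_rot': array([ 2.18118524e-01,  9.75921840e-01, -8.45370776e-04, -3.95359063e-04]), 'wrist_force': array([ 0.33160328,  0.21793939, -0.26224917]), 'moment': array([ 0.01287275,  0.04862963, -0.04644784]), 'grip_force': 0.0, 'opening': 91.8138171757393}
side {'intrinsics': array([[413.19153139,   0.        , 258.33273193],
       [  0.        , 413.19153139, 195.07927146],
       [  0.        ,   0.        ,   1.        ]]), 'position': array([ 398.34296146, -786.78168542,  990.91315668]), 'attitude': array([ 0.34419282, -0.03064384, -0.08117271,  0.93488141])}
top {'intrinsics': array([[476.179448  ,   0.        , 259.22947664],
       [  0.        , 476.179448  , 196.28049796],
       [  0.        ,   0.        ,   1.        ]]), 'position': array([ 222.78819384,   11.83432232, 1723.3928998 ]), 'attitude': array([-0.06117489,  0.06293703,  0.7085573 , -0.70017363])}
wrist {'intrinsics': array([[297.31863964,   0.        , 249.80618946],
       [  0.        , 297.31863964, 189.88039309],
       [  0.        ,   0.        ,   1.        ]]), 'position': array([184.2239037, 548.2223635, 384.935386 ]), 'attitude': array([-0.1020823 , -0.06334444,  0.53249428,  0.83786427])}
```

View pics/top0.png

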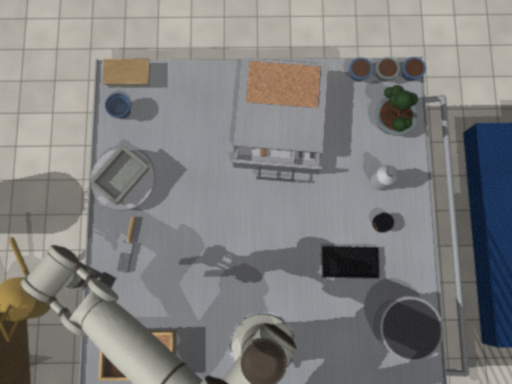

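View pics/side0.png

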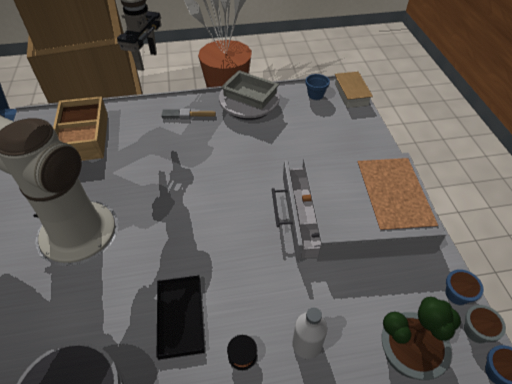

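Top view: the unit spans about (235–327, 60–168), with the bar handle around (257–310, 175) and a brownish handle end at (263,152). Side view: the drawer is ajar, with the bar at (278,205) and the handle end at (307,198). Next I enlarge both views for measuring.

```bash
cat > h.py <<'E'
from station import sensors, read_camera, camera_params
import cv2, numpy as np
from scipy.spatial.transform import Rotation as R
def ray(n,uv,p=None):
    p=p or camera_params(n); K=p["intrinsics"]; d=(np.array(uv,float)-K[:2,2])/K[0,0]
    if n=="wrist":
        r=np.linalg.norm(d); v=np.array([*(d/r*np.sin(r)),np.cos(r)])
    else: v=np.array([d[0],d[1],1.])
    return np.array(p["position"]),R.from_quat(p["attitude"]).apply([v[0],-v[1],-v[2]])
def onz(n,uv,z,p=None):
    c,v=ray(n,uv,p); return c+v*(z-c[2])/v[2]
def proj(n,X,p=None):
    p=p or camera_params(n); K=p["intrinsics"]
    v=R.from_quat(p["attitude"]).inv().apply(np.array(X)-p["position"]); v=v*[1,-1,-1]
    if n=="wrist":
        s=np.hypot(v[0],v[1]); return K[:2,2]+K[0,0]*np.arctan2(s,v[2])*v[:2]/s
    return K[:2,2]+K[0,0]*v[:2]/v[2]
E
python3 - <<'E'
import cv2,numpy as np
a=cv2.imread("pics/top0.png")[55:190,225:340];b=cv2.imread("pics/side0.png")[150:265,265:445]
a=cv2.resize(a,None,fx=4.4,fy=4.4,interpolation=cv2.INTER_CUBIC)
b=cv2.resize(b,None,fx=4.4,fy=4.4,interpolation=cv2.INTER_CUBIC)
cv2.imwrite("pics/a.png",a);cv2.imwrite("pics/b.png",b)
E
```

```text
(no output)
```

View pics/a.png

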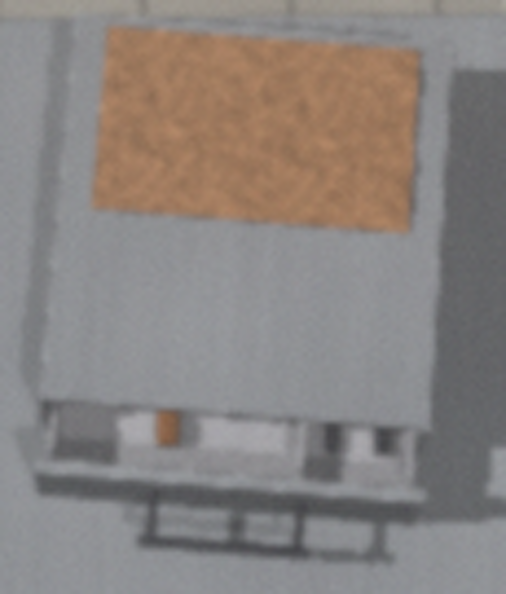

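View pics/b.png

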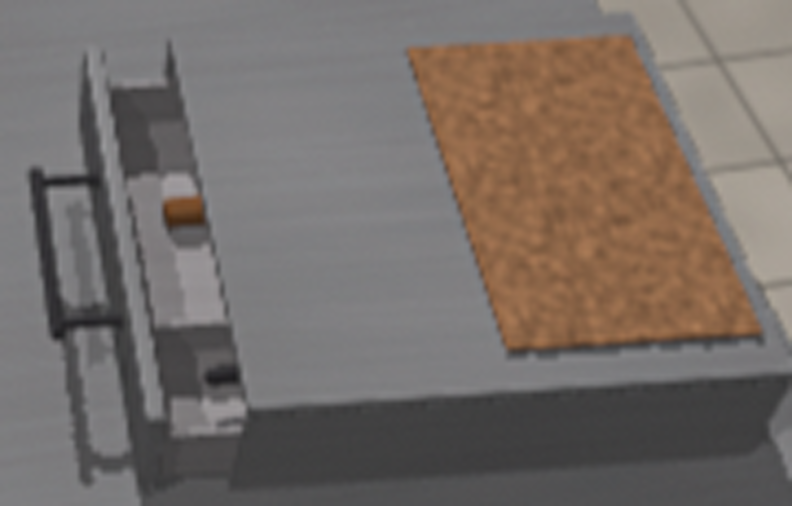

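Top crop: front edge of the unit's top runs (42,402)–(430,428), the bar (148,540)–(303,550), the spatula handle end at (167,445), and the cork is clear. Side crop: front corners (170,40) and (250,408), bar (37,172)–(57,333), butt around (170,212).

```bash
python3 - <<'E'
from h import *
T=lambda u,v:(225+(u+.5)/4.4-.5,55+(v+.5)/4.4-.5)
S=lambda u,v:(265+(u+.5)/4.4-.5,150+(v+.5)/4.4-.5)
for n,uv,z in [("top",T(42,402),92),("top",T(430,428),92),("side",S(170,40),92),("side",S(250,408),92),
 ("top",T(148,540),56),("top",T(303,550),56),("side",S(37,172),56),("side",S(57,333),56),
 ("top",T(167,445),32),("side",S(168,212),24),("top",T(35,468),88),("top",T(425,495),88),("side",S(90,45),88),("side",S(155,415),88)]:
    print(n,z,onz(n,uv,z).round(1))
# cork corners
for n,q in (("top",T),("side",S)):
    im=cv2.imread(f"pics/{n}0.png"); h=cv2.cvtColor(im,cv2.COLOR_BGR2HSV)
    m=cv2.inRange(h,(5,70,90),(20,255,255))
    c=[c for c in cv2.findContours(m,0,1)[0] if cv2.contourArea(c)>1500]
    for k in c:
        b=cv2.boxPoints(cv2.minAreaRect(k)); a=cv2.approxPolyDP(k,6,True)[:,0]
        P=np.array([onz(n,t,97) for t in a]); print(n,len(a),P.round(0).tolist())
E
```

```text
top 92 [694.7  92.7  92. ]
top 92 [ 669.4 -219.3   92. ]
side 92 [694.3  89.   92. ]
side 92 [ 666.  -220.2   92. ]
top 56 [587.8   8.5  56. ]
top 56 [ 578.  -117.4   56. ]
side 56 [585.3  14.8  56. ]
side 56 [ 571.2 -121.1   56. ]
top 32 [673.7  -8.3  32. ]
side 24 [674.2  -9.7  24. ]
top 88 [641.   98.7  88. ]
top 88 [ 615.1 -213.9   88. ]
side 88 [638.9  97.7  88. ]
side 88 [ 610.3 -212.8   88. ]
top 4 [[1014.0, 34.0, 97.0], [860.0, 49.0, 97.0], [838.0, -205.0, 97.0], [988.0, -218.0, 97.0]]
side 4 [[855.0, 46.0, 97.0], [831.0, -206.0, 97.0], [985.0, -223.0, 97.0], [1008.0, 32.0, 97.0]]
```

```bash
cat >> h.py <<'E'
O=np.array([681.,-64.]); Y=np.radians(-5.)
UX=np.array([np.cos(Y),np.sin(Y)]); UY=np.array([-np.sin(Y),np.cos(Y)])
def U(x,y,z): return np.array([*(O+x*UX+y*UY),z])
def toU(P): d=np.array(P[:2])-O; return np.array([d@UX,d@UY,P[2]])
def toolR(phi,pitch=0):
    """tool down, closing axis at world angle phi deg; pitch about tool y"""
    p=np.radians(phi); y=np.array([np.cos(p),np.sin(p),0]); z=np.array([0,0,-1.]); x=np.cross(y,z)
    return R.from_matrix(np.c_[x,y,z])*R.from_euler('y',pitch,degrees=True)
def go(pos,Rt):
    o=sensors.get_obs(); R0=R.from_quat(o["eef_rot"]); r=R0.inv()
    print("t",round(o["clock"],2),"at",o["tool_pos"].round(1),"F",o["wrist_force"].round(1),"shift",r.apply(np.array(pos)-o["tool_pos"]).round(1),"turn",np.degrees((r*Rt).as_rotvec()).round(1))
E
python3 - <<'E'
from h import *
go([580,-54,200],toolR(-5))
E
```

```text
t 0.15 at [244.5 519.9 213.9] F [-0.4 -0.4 -0.2] shift [-547.9 -376.4   14.2] turn [-0.1  0.  69.8]
```

Call:
send_rows([
  [[0.65, -45, -31, 1, 0, 0, 6], [0.65, -90, -62, 2, 0, 0, 12], [0.65, -137, -94, 4, 0, 0, 18], [0.65, -183, -125, 5, 0, 0, 24], [0.65, -228, -157, 6, 0, 0, 30]],
])

```text
clock: 0.78
tool_pos: [384.8, 279.5, 208.4]
eef_rot: [0.465, 0.885, -0.0, 0.0]
wrist_force: [-0.4, -0.2, 0.1]
opening: 44.1
grip_force: 0.0
```

```bash
python3 - <<'E'
from h import *
go([580,-54,200],toolR(-5))
E
```

```text
t 0.78 at [384.8 279.5 208.4] F [-0.4 -0.2  0.1] shift [-385.4  -28.8    8.4] turn [ 0.   0.  39.6]
```

Call:
send_rows([
  [[0.65, -60, -4, 1, 0, 0, 8], [0.65, -120, -9, 3, 0, 0, 16], [0.65, -180, -13, 4, 0, 0, 24], [0.65, -240, -18, 6, 0, 0, 32], [0.65, -300, -22, 7, 0, 0, 39.6]],
])

```text
clock: 1.4
tool_pos: [538.0, 20.4, 201.3]
eef_rot: [0.738, 0.675, -0.0, -0.0]
wrist_force: [0.6, 1.4, -0.6]
opening: 32.2
grip_force: 0.0
```

```bash
python3 - <<'E'
from h import *
go([580,-54,100],toolR(-5))
E
```

```text
t 1.4 at [538.   20.4 201.3] F [ 0.6  1.4 -0.6] shift [-70.4  48.5 101.3] turn [-0.  -0.  -0.1]
```

Call:
send_rows([
  [[0.65, -35, 24, 20, 0, 0, 0], [0.65, -70.5, 48.5, 40, 0, 0, 0], [0.65, -70.5, 48.5, 55, 0, 0, 0], [0.65, -70.5, 48.5, 55, 0, 0, 0], [0.65, -70.5, 48.5, 55, 0, 0, 0]],
])

```text
clock: 2.02
tool_pos: [579.8, -51.0, 147.2]
eef_rot: [0.736, 0.677, 0.0, 0.0]
wrist_force: [0.2, -0.4, -0.3]
opening: 32.1
grip_force: 0.0
```

```bash
python3 - <<'E'
from h import *
p=camera_params("wrist"); im=read_camera("wrist"); cv2.imwrite("pics/w1.png",im)
go(U(-101,0,38),toolR(-5)); print(p["position"])
print("bar ends expected", [proj("wrist",U(-101,s,56),p).round(0) for s in(-70,70)])
E
```

```text
t 2.08 at [580.  -51.1 147.6] F [-0.2 -0.4  0.3] shift [ -4.1   0.5 109.6] turn [0.1 0.  0.3]
[584.89077867  15.16188775 318.45896404]
bar ends expected [array([250., 264.]), array([251., 119.])]
```

View pics/w1.png

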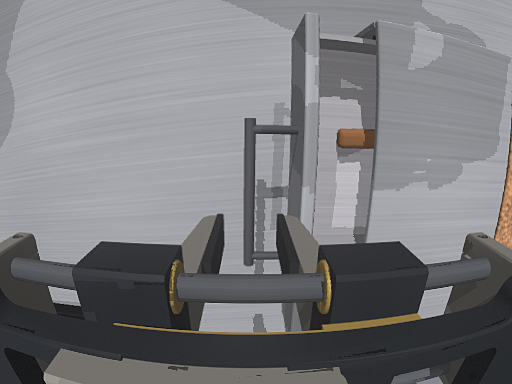

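The wrist view shows the bar running from (249,118) to (249,265), within a pixel of the prediction. The fingers straddle it, and the spatula butt is at (338,138). I'll descend and grip.

Call:
send_rows([
  [[0.65, -4, 0, 40, 0, 0, 0.2], [0.65, -4, 0, 75, 0, 0, 0.2], [0.65, -4, 0, 100, 0, 0, 0.2], [0.65, -4, 0, 109, 0, 0, 0.2], [0.65, -4, 0, 109, 0, 0, 0.2]],
])

```text
clock: 2.7
tool_pos: [579.8, -55.7, 38.2]
eef_rot: [0.737, 0.676, 0.0, 0.0]
wrist_force: [-0.6, 0.2, 0.7]
opening: 32.4
grip_force: 0.0
```

Call:
send_rows([
  [[1, 0, 0, 0, 0, 0, 0], [1, 0, 0, 0, 0, 0, 0], [1, 0, 0, 0, 0, 0, 0], [1, 0, 0, 0, 0, 0, 0], [1, 0, 0, 0, 0, 0, 0]],
], squeeze=25)

```text
clock: 3.32
tool_pos: [580.0, -56.2, 38.5]
eef_rot: [0.737, 0.676, 0.0, 0.0]
wrist_force: [-2.2, 0.5, 5.7]
opening: 9.1
grip_force: 25.0
```

Call:
send_rows([
  [[1, 0, -18, 0, 0, 0, 0], [1, 0, -40, 0, 0, 0, 0], [1, 0, -62, 0, 0, 0, 0], [1, 0, -84, 0, 0, 0, 0], [1, 0, -100, 0, 0, 0, 0]],
])

```text
clock: 3.95
tool_pos: [480.9, -47.0, 38.6]
eef_rot: [0.738, 0.675, 0.002, 0.001]
wrist_force: [3.0, 4.3, 2.7]
opening: 9.1
grip_force: 25.0
```

Call:
send_rows([
  [[1, 0, -3, 0, 0, 0, 0], [1, 0, -6, 0, 0, 0, 0], [1, 0, -9, 0, 0, 0, 0], [1, 0, -11, 0, 0, 0, 0], [1, 0, -12, 0, 0, 0, 0]],
])

```text
clock: 4.58
tool_pos: [469.5, -45.9, 38.5]
eef_rot: [0.737, 0.675, 0.001, 0.001]
wrist_force: [2.5, 4.1, 4.8]
opening: 9.0
grip_force: 25.0
```

Call:
send_rows([
  [[1, 0, -2, 0, 0, 0, 0], [1, 0, -3, 0, 0, 0, 0], [1, 0, -4, 0, 0, 0, 0], [1, 0, -5, 0, 0, 0, 0], [1, 0, -5, 0, 0, 0, 0]],
])

```text
clock: 5.2
tool_pos: [467.6, -45.8, 38.6]
eef_rot: [0.738, 0.675, 0.004, 0.004]
wrist_force: [14.2, 5.6, -6.7]
opening: 8.7
grip_force: 25.0
```

Call:
send_rows([
  [[1, 0, 1.5, 0, 0, 0, 0], [0.65, 0, 3, 0, 0, 0, 0], [0.65, 0, 3, 0, 0, 0, 0], [0.65, 0, 3, 0, 0, 0, 0], [0.65, 0, 3, 0, 0, 0, 0]],
])

```text
clock: 5.82
tool_pos: [465.6, -46.2, 37.4]
eef_rot: [0.737, 0.676, -0.0, -0.0]
wrist_force: [-0.0, 0.2, -0.1]
opening: 32.0
grip_force: 0.0
```

Call:
send_rows([
  [[0.65, 0, 0, -15, 0, 0, 0], [0.65, 0, 0, -60, 0, 0, 0], [0.65, 0, 0, -120, 0, 0, 0], [0.6, 0, 0, -170, 0, 0, 0], [0.6, 0, 0, -200, 0, 0, 0]],
])

```text
clock: 6.45
tool_pos: [466.9, -46.5, 242.0]
eef_rot: [0.737, 0.676, 0.001, 0.002]
wrist_force: [0.5, 0.4, -0.5]
opening: 36.4
grip_force: 0.0
```

```bash
python3 - <<'E'
from h import *
p=camera_params("wrist"); im=read_camera("wrist"); cv2.imwrite("pics/w2.png",im)
cv2.imwrite("pics/top2.png",read_camera("top"));cv2.imwrite("pics/side2.png",read_camera("side"))
np.save("w2.npy",np.r_[p["position"],p["attitude"]])
o=sensors.get_obs();print(o["tool_pos"],o["wrist_force"],toU([467.6,-45.8,0]))
E
```

```text
[466.99740769 -46.50511901 240.01216874] [-0.50012886 -0.53122404 -0.67000941] [-214.17418309   -0.468292      0.        ]
```

View pics/w2.png

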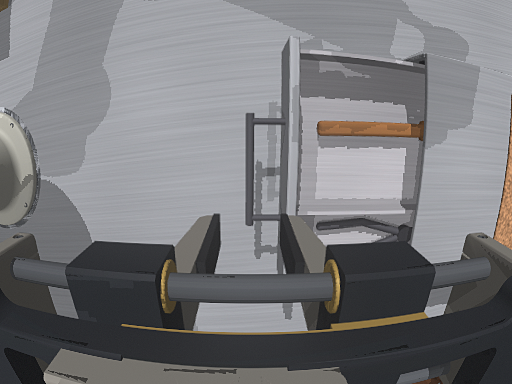

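The wrist view shows the drawer fully open (bar at unit x = -214, so at its stop). The spatula handle runs from the butt at (317,129) to about (414,129), where it goes under the top. The pliers are in the narrow compartment near (360,225).

```bash
python3 - <<'E'
from h import *
a=np.load("w2.npy"); p=dict(camera_params("wrist")); p["position"]=a[:3]; p["attitude"]=a[3:]
for n,f,box in (("wrist","w2",(100,150,305,412)),("top","top2",(150,190,240,330)),("side","side2",(150,250,240,330))):
    im=cv2.imread(f"pics/{f}.png"); h=cv2.cvtColor(im,cv2.COLOR_BGR2HSV)
    m=cv2.inRange(h,(5,90,40),(22,255,255)); r0,r1,c0,c1=box; k=np.zeros_like(m);k[r0:r1,c0:c1]=m[r0:r1,c0:c1]
    v,u=np.nonzero(k); q=p if n=="wrist" else camera_params(n)
    P=np.array([toU(onz(n,(x,y),30,q)) for x,y in zip(u,v)])
    if len(P)<5: print(n,len(P)); continue
    X=P[:,0]; print(n,len(P),"x",X.min().round(1),X.max().round(1))
    lo,hi=X.min()+8,X.max()-8; C=[]
    for s in np.linspace(lo,hi,9):
        b=P[abs(X-s)<(4 if n=="wrist" else 6),1]
        if len(b): C.append((s,(b.max()+b.min())/2,b.max()-b.min()))
    C=np.array(C); f=np.polyfit(C[:,0],C[:,1],1); print(C.round(1).tolist(),"slope deg",np.degrees(np.arctan(f[0])).round(2))
E
```

```text
wrist 1317 x -126.2 16.3
[[-118.2, 53.8, 18.6], [-102.4, 54.4, 18.7], [-86.6, 55.0, 19.0], [-70.8, 55.1, 17.9], [-54.9, 55.9, 18.1], [-39.1, 56.7, 18.1], [-23.3, 57.0, 17.2], [-7.5, 57.3, 18.8], [8.3, 58.3, 18.9]] slope deg 1.98
top 38 x -32.0 10.3
[[-24.0, 60.0, 7.3], [-20.7, 60.2, 7.6], [-17.4, 58.8, 11.0], [-14.2, 58.9, 11.3], [-10.9, 59.0, 11.5], [-7.6, 59.2, 11.8], [-4.3, 59.3, 11.5], [-1.0, 59.6, 11.5], [2.3, 59.9, 11.6]] slope deg -0.24
side 279 x -125.5 11.5
[[-117.5, 49.0, 24.0], [-102.4, 49.5, 20.4], [-87.2, 50.3, 24.1], [-72.1, 51.0, 20.7], [-57.0, 51.4, 24.1], [-41.9, 52.3, 20.7], [-26.7, 51.0, 20.7], [-11.6, 53.7, 20.8], [3.5, 52.4, 20.8]] slope deg 1.82
```

```bash
python3 - <<'E'
from h import *
go(U(-46,56.2,180),toolR(87)); print(U(-46,56.2,20))
E
```

```text
t 6.6 at [467.  -46.5 240. ] F [-0.5 -0.5 -0.7] shift [ 57.5 168.4  60.7] turn [  0.1   0.3 -92. ]
[640.07319663  -4.0046938   20.        ]
```

Call:
send_rows([
  [[0.46, 6, 18, 6, 0, 0, -9.5], [0.46, 12, 36, 12, 0, 0, -19], [0.46, 19, 56, 20, 0, 0, -28.5], [0.46, 26, 76, 28, 0, 0, -38], [0.46, 33, 96, 35, 0, 0, -47.5]],
])

```text
clock: 7.22
tool_pos: [563.8, -21.1, 200.2]
eef_rot: [0.4, 0.916, -0.0, -0.002]
wrist_force: [-0.2, 0.6, 0.9]
opening: 49.7
grip_force: 0.0
```

```bash
python3 - <<'E'
from h import *
go(U(-46,56.2,130),toolR(87))
E
```

```text
t 7.22 at [563.8 -21.1 200.2] F [-0.2  0.6  0.9] shift [-39.5  67.7  69.9] turn [ -0.   -0.2 -44.2]
```

Call:
send_rows([
  [[0.46, -9, 15, 14, 0, 0, -9.5], [0.46, -18, 30, 28, 0, 0, -19], [0.46, -27, 46, 44, 0, 0, -28.5], [0.46, -35, 60, 58, 0, 0, -38], [0.46, -39.5, 67.7, 70, 0, -0.2, -44.2]],
])

```text
clock: 7.85
tool_pos: [640.1, -4.6, 129.7]
eef_rot: [0.027, 1.0, -0.0, -0.0]
wrist_force: [-0.6, -0.1, -0.1]
opening: 49.6
grip_force: 0.0
```

Call:
send_rows([
  [[0.46, 0, 0, 0, 0, 0, 0], [0.46, 0, 0, 10, 0, 0, 0], [0.46, 0, 0, 20, 0, 0, 0], [0.46, 0, 0, 30, 0, 0, 0], [0.46, 0, 0, 30, 0, 0, 0]],
])

```text
clock: 8.48
tool_pos: [640.2, -4.9, 101.2]
eef_rot: [0.029, 1.0, -0.0, 0.0]
wrist_force: [-0.5, 1.4, 0.8]
opening: 49.9
grip_force: 0.0
```

```bash
python3 - <<'E'
from h import *
p=camera_params("wrist"); im=read_camera("wrist"); 
go(U(-46,56.2,20),toolR(87))
h=cv2.cvtColor(im,cv2.COLOR_BGR2HSV); m=cv2.inRange(h,(5,90,40),(22,255,255))
v,u=np.nonzero(m)
P=np.array([toU(onz("wrist",(x,y),31,p)) for x,y in zip(u,v)])
k=(P[:,0]>-140)&(P[:,0]<-5)&(abs(P[:,1]-56)<30); P=P[k]; print(len(P),P[:,0].min(),P[:,0].max())
for s in range(-115,-5,15):
    b=P[abs(P[:,0]-s)<4,1]
    if len(b): print(s,b.min().round(1),b.max().round(1),((b.max()+b.min())/2).round(1))
cv2.imwrite("pics/w3.png",im)
E
```

```text
t 8.53 at [640.7  -5.  102.1] F [-0.3 -0.6 -0.1] shift [ 0.9  1.1 82.1] turn [-0.1  0.1 -0.3]
3157 -124.30305667124837 -5.01403735192329
-115 44.7 63.5 54.1
-100 45.2 64.0 54.6
-85 45.6 64.5 55.0
-70 46.8 64.3 55.5
-55 46.3 64.9 55.6
-40 47.5 65.5 56.5
-25 47.8 66.2 57.0
-10 48.1 66.8 57.5
```

View pics/w3.png

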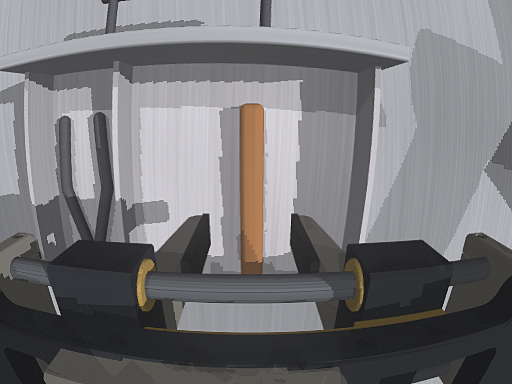

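The wrist view shows the handle (252, 105–260) centred between the open fingers, its butt at row 104, and the pliers well to the left. Descending now.

Call:
send_rows([
  [[0.46, 0.9, 1, 25, 0, 0, 0], [0.46, 0.9, 1, 50, 0, 0, 0], [0.46, 0.9, 1, 70, 0, 0, 0], [0.46, 0.9, 1, 78, 0, 0, 0], [0.46, 0.9, 1, 81, 0, 0, 0]],
])

```text
clock: 9.15
tool_pos: [640.8, -4.2, 21.6]
eef_rot: [0.029, 1.0, -0.001, 0.002]
wrist_force: [0.1, 0.6, 0.3]
opening: 49.1
grip_force: 0.0
```

Call:
send_rows([
  [[0.6, 0, 0, 0, 0, 0, 0], [0.72, 0, 0, 0, 0, 0, 0], [0.85, 0, 0, 0, 0, 0, 0], [1, 0, 0, 0, 0, 0, 0], [1, 0, 0, 0, 0, 0, 0]],
], squeeze=40)

```text
clock: 9.78
tool_pos: [640.9, -4.1, 22.2]
eef_rot: [0.029, 1.0, -0.001, 0.002]
wrist_force: [-0.1, 0.4, 2.7]
opening: 19.7
grip_force: 40.0
```

Call:
send_rows([
  [[1, 0, 0, 0, 0, 0, 0], [1, 0, 0, -1, 0, 0, 0], [1, 0, 0, -2, 0, 0, 0], [1, 0, 0, -3, 0, 0, 0], [1, 0, 0, -3, 0, 0, 0]],
], squeeze=40)

```text
clock: 10.4
tool_pos: [640.3, -4.1, 24.4]
eef_rot: [0.029, 1.0, -0.001, 0.001]
wrist_force: [-0.0, 0.5, -0.6]
opening: 19.6
grip_force: 40.0
```

Call:
send_rows([
  [[1, -0.6, 0, -9.9, 0, 3, 0], [1, -1.6, 0, -19.8, 0, 6, 0], [1, -3.2, 0, -29.7, 0, 9, 0], [1, -5.3, 0, -39.4, 0, 12, 0], [1, -7.9, 0, -49, 0, 15, 0]],
])

```text
clock: 11.02
tool_pos: [648.3, -4.5, 73.8]
eef_rot: [0.029, 0.991, 0.003, -0.13]
wrist_force: [-0.1, 0.4, -1.5]
opening: 19.7
grip_force: 40.0
```

```bash
python3 - <<'E'
from h import *
go([640,-4,24],toolR(87,15)); o=sensors.get_obs(); print(toU(o["tool_pos"]),o["opening"],o["grip_force"],o["moment"])
p=camera_params("side"); im=read_camera("side")[130:270,220:430]
cv2.imwrite("pics/s4.png",cv2.resize(im,None,fx=3.6,fy=3.6,interpolation=cv2.INTER_CUBIC))
E
```

```text
t 11.03 at [648.3  -4.5  73.8] F [-0.1  0.4 -1.5] shift [-4.8  0.1 50.3] turn [ 0.   0.1 -0.3]
[-37.76972552  56.43084812  73.82542932] 19.70273019192109 39.999014139175415 [ 0.04593434 -0.07992762 -0.00126021]
```

View pics/s4.png

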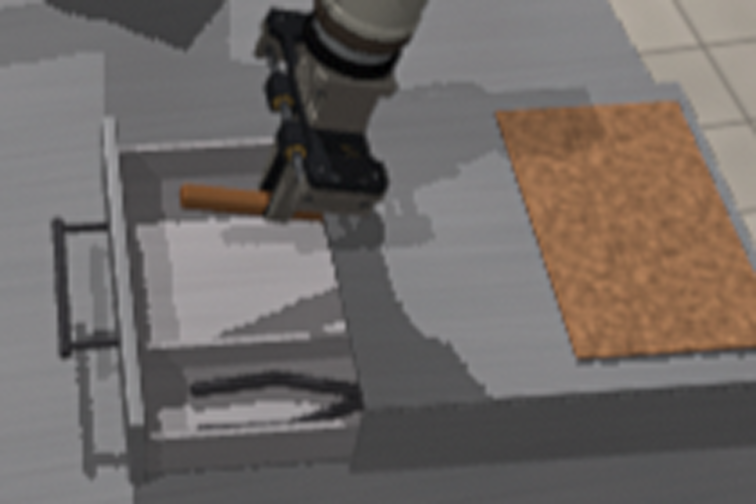

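The side view shows the handle raised on the slant, butt at (183,195), with the arm clear of the unit's edge. Forces are only about 1.5 N, so I'll draw along the slant.

Call:
send_rows([
  [[1, 12, 0, 0, 0, 0, 0], [1, 28, 0, 0, 0, 0, 0], [1, 44, 0, 0, 0, 0, 0], [1, 60, 0, 0, 0, 0, 0], [1, 76, 0, 0, 0, 0, 0]],
])

```text
clock: 11.7
tool_pos: [574.2, -0.2, 92.8]
eef_rot: [0.029, 0.991, 0.003, -0.129]
wrist_force: [-0.5, -0.5, -0.8]
opening: 19.6
grip_force: 40.0
```

```bash
python3 - <<'E'
from h import *
o=sensors.get_obs(); print(toU(o["tool_pos"]),o["opening"],o["wrist_force"],o["moment"])
E
```

```text
[-111.94337934   54.27193854   92.83830421] 19.570316378156228 [-0.51032452 -0.52375928 -0.79474476] [ 0.03424132 -0.09751179 -0.00482688]
```

Call:
send_rows([
  [[1, 12, 0, -4, 0, 0, 0], [1, 26, 0, -9, 0, 0, 0], [1, 42, 0, -10, 0, 0, 0], [1, 58, 0, -10, 0, 0, 0], [1, 74, 0, -10, 0, 0, 0]],
])

```text
clock: 12.32
tool_pos: [505.7, 3.8, 122.0]
eef_rot: [0.029, 0.991, 0.003, -0.128]
wrist_force: [0.5, -0.0, -1.2]
opening: 19.2
grip_force: 40.0
```

Call:
send_rows([
  [[1, 14, 0, 0, 0, 0, 0], [1, 28, 0, 0, 0, 0, 0], [1, 42, 0, 0, 0, 0, 0], [1, 54, 0, 0, 0, 0, 0], [1, 60, 0, 0, 0, 0, 0]],
])

```text
clock: 12.95
tool_pos: [447.7, 7.2, 137.2]
eef_rot: [0.029, 0.991, 0.003, -0.129]
wrist_force: [-0.3, -0.8, -0.8]
opening: 19.2
grip_force: 40.0
```

```bash
python3 - <<'E'
from h import *
o=sensors.get_obs(); print(toU(o["tool_pos"]),o["opening"],o["wrist_force"],o["moment"])
go(o["tool_pos"]+[0,0,150],toolR(87,15));go(o["tool_pos"]+[0,0,150],toolR(87,0))
im=read_camera("side")[100:270,180:430]
cv2.imwrite("pics/s5.png",cv2.resize(im,None,fx=3.2,fy=3.2,interpolation=cv2.INTER_CUBIC))
E
```

```text
[-238.66145329   50.56119553  137.23866829] 19.214762206125137 [-0.33192992 -0.76764829 -0.82864737] [ 0.05488565 -0.08438805  0.01443994]
t 12.95 at [447.7   7.2 137.2] F [-0.3 -0.8 -0.8] shift [  38.3   -0.2 -145. ] turn [ 0.   0.2 -0.3]
t 12.95 at [447.7   7.2 137.2] F [-0.3 -0.8 -0.8] shift [  38.3   -0.2 -145. ] turn [ -0.  -14.8  -0.3]
```

View pics/s5.png

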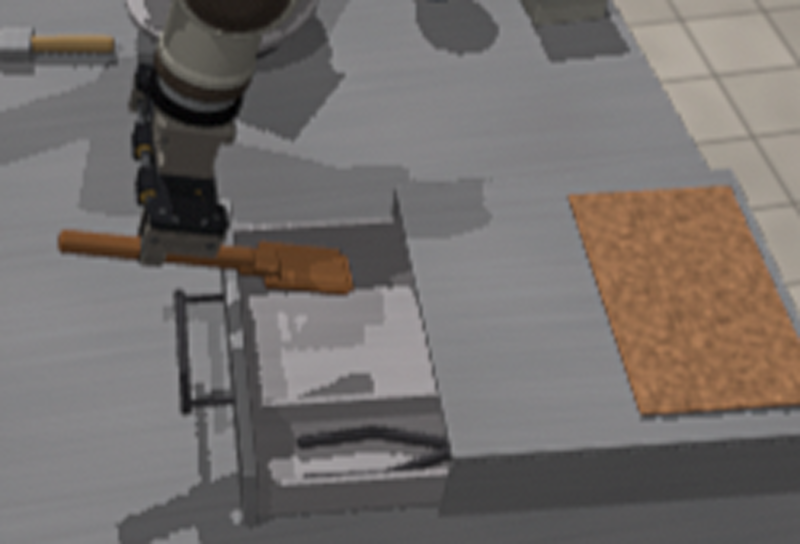

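The spatula is fully out on the slant: blade tip at (350,285), clear of the top's edge at (410,240). The drawer is still open and the pliers are in place. I'll lift straight up, then level.

Call:
send_rows([
  [[1, 4, 0, -15, 0, 0, 0], [1, 10, 0, -37, 0, 0, 0], [1, 16, 0, -60, 0, 0, 0], [1, 22, 0, -83, 0, 0, 0], [1, 26, 0, -97, 0, 0, 0]],
])

```text
clock: 13.62
tool_pos: [448.8, 7.1, 239.5]
eef_rot: [0.029, 0.991, 0.003, -0.128]
wrist_force: [0.5, -0.3, 0.1]
opening: 19.3
grip_force: 40.0
```

Call:
send_rows([
  [[1, 0, 0, 0, 0, -2, 0], [1, 0, 0, 0, 0, -6, 0], [1, 0, 0, 0, 0, -10, 0], [1, 0, 0, 0, 0, -13, 0], [1, 0, 0, 0, 0, -14.8, 0]],
])

```text
clock: 14.25
tool_pos: [447.1, 7.5, 236.6]
eef_rot: [0.029, 1.0, -0.001, 0.0]
wrist_force: [0.2, -0.6, -0.2]
opening: 19.4
grip_force: 40.0
```

Call:
send_rows([
  [[1, 0, 0, 0, 0, 0, 0], [1, 0, 0, 0, 0, 0, 0], [1, 0, 0, 0, 0, 0, 0], [1, 0, 0, 0, 0, 0, 0], [1, 0, 0, 0, 0, 0, 0]],
])

```text
clock: 14.88
tool_pos: [447.9, 7.3, 237.3]
eef_rot: [0.029, 1.0, -0.001, -0.0]
wrist_force: [0.8, -0.7, -1.5]
opening: 19.3
grip_force: 40.0
```

```bash
python3 - <<'E'
from h import *
o=sensors.get_obs(); T=o["tool_pos"]; print(o["clock"],T,o["opening"],o["grip_force"],o["wrist_force"],np.abs(o["joint_vel"]).max()); go(T,toolR(87))
im=read_camera("side"); h=cv2.cvtColor(im,cv2.COLOR_BGR2HSV); m=cv2.inRange(h,(5,90,40),(18,255,255))
yaw=np.radians(-3); ax=np.array([np.cos(yaw),np.sin(yaw),0])
print("pred level butt/tip px",[proj("side",T+ax*s+[0,0,3]).round(1) for s in (-80,190)])
u0,v0=proj("side",T).astype(int); c=im[v0-90:v0+80,u0-90:u0+150]
print("origin",u0-90,v0-90); cv2.imwrite("pics/s6.png",cv2.resize(c,None,fx=3.3,fy=3.3,interpolation=cv2.INTER_CUBIC))
E
```

```text
14.875 [447.92509271   7.27323496 237.34930226] 19.332566600099284 39.99904811382294 [ 0.81020816 -0.74596198 -1.46915127] 0.0027277802416742947
t 14.88 at [447.9   7.3 237.3] F [ 0.8 -0.7 -1.5] shift [0. 0. 0.] turn [-0.1 -0.  -0.3]
pred level butt/tip px [array([193.6, 153.7]), array([295.6, 145.3])]
origin 134 62
```

View pics/s6.png

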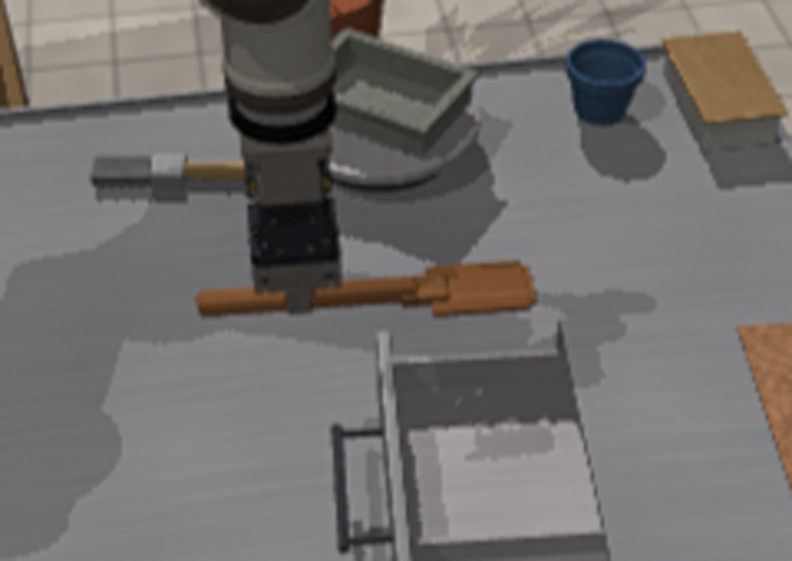

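The spatula hangs about level: butt centre at full-image (194,154), blade tip at (296,148). The pot, brush and drawer look undisturbed. I'll measure its pitch from the handle's straight edges.

```bash
python3 - <<'E'
from h import *
from scipy.optimize import least_squares
T=sensors.get_obs()["tool_pos"]; im=read_camera("side"); h=cv2.cvtColor(im,cv2.COLOR_BGR2HSV)
m=cv2.inRange(h,(3,90,40),(18,255,255)); k=np.zeros_like(m); k[135:165,190:305]=m[135:165,190:305]
E=[]
for u in list(range(197,218))+list(range(232,258)):
    v=np.nonzero(k[:,u])[0]
    if 3<len(v)<12: E.append((u,v.min(),v.max(),v.mean()))
E=np.array(E); print(len(E))
for j,n in((1,"upper"),(2,"lower"),(3,"mean")): print(n,np.polyfit(E[:,0],E[:,j],1)[0].round(4))
# silhouette of the handle box for pitch values (butt-up positive), same edges
for pit in (-2,-1,0,1,2,3):
    Rm=R.from_euler('zy',[-2.8,pit],degrees=True); out=[]
    for s in (-70,90):
        c=np.array([proj("side",T+[0,0,13]+Rm.apply([s,y,z])) for y in(-10,10) for z in(-8,8)]); out.append((c[:,0].mean(),c[:,1].min(),c[:,1].max()))
    a,b=out; print(pit,"upper",round((b[1]-a[1])/(b[0]-a[0]),4),"lower",round((b[2]-a[2])/(b[0]-a[0]),4))
E
```

```text
47
upper -0.0782
lower -0.0678
mean -0.073
-2 upper -0.1099 lower -0.1113
-1 upper -0.0968 lower -0.0985
0 upper -0.0837 lower -0.0857
1 upper -0.0707 lower -0.073
2 upper -0.0576 lower -0.0602
3 upper -0.0446 lower -0.0475
```

Call:
send_rows([
  [[1, 0, 0, 0, 0, -0.5, 0], [1, 0, 0, 0, 0, -0.9, 0], [1, 0, 0, 0, 0, -0.9, 0], [1, 0, 0, 0, 0, -0.9, 0], [1, 0, 0, 0, 0, -0.9, 0]],
])

```text
clock: 15.6
tool_pos: [447.9, 7.3, 237.4]
eef_rot: [0.029, 1.0, -0.001, 0.008]
wrist_force: [0.3, -0.7, -0.6]
opening: 19.5
grip_force: 40.0
```

Call:
send_rows([
  [[1, 0, 0, 0, 0, 0, 0], [1, 0, 0, 0, 0, 0, 0], [1, 0, 0, 0, 0, 0, 0], [1, 0, 0, 0, 0, 0, 0], [1, 0, 0, 0, 0, 0, 0]],
])

```text
clock: 16.23
tool_pos: [447.9, 7.3, 237.4]
eef_rot: [0.029, 1.0, -0.001, 0.008]
wrist_force: [0.0, -0.6, -0.6]
opening: 19.3
grip_force: 40.0
```

```bash
python3 - <<'E'
from h import *
from station import hand_in
o=sensors.get_obs(); print(o["clock"],o["tool_pos"],o["opening"],o["grip_force"],np.abs(o["joint_vel"]).max())
a=onz("side",(0,0),0)
print(hand_in())
E
```

```text
16.225 [447.85528029   7.27823361 237.42299485] 19.270715604923062 39.99898910522461 0.0013692623250279724
the job is handed in; nothing more can be done
None
```

The job is handed in at 16.2 s: the drawer is at its stop, the spatula came out on the slant without jamming and is held still and level to within about 1° roughly 14 cm above the unit's top, the pliers stayed in the drawer, and nothing else appears to have moved.

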